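# Start the hotplate under the milk pan

## Robot

A 7-joint arm with a two-finger parallel gripper is mounted at the origin on a cart in front of the work surface, level with it; the furniture and walls round the work are solid. World frame = base frame: x ahead of the robot, y to its left, z up, the work surface at z = 0. Lengths are in m, angles in rad, forces in N, time in s.
With the tool pointing down it reaches from about 0.4 to 0.875 m from the base axis. Payload 19.3 kg.
Tool frame: the origin (TCP) lies midway between the tips of the shut fingers; the grasp point (between the pads) lies 19 mm behind it; z points along the fingers, y is the line along which they close (so a half turn about z gives the same grasp; the last joint's range is limited). The gripper opens to 85 mm and grips with 20 to 120 N. Pads are 22 mm wide; open, the fingers measure 114 mm over their backs; the gripper's body (76 mm by 85 mm) begins 54 mm behind the grasp point. The pads swing forward as they close: fully open they stand 13 mm farther back than shut.
Start: joints at [1.077, 0.521, -0.036, 1.599, 0.021, 1.021, -0.113], TCP at [0.257, -0.57, 0.231] pointing down, gripper open.
Joint ranges: [-2.91, 2.91], [-0.3, 2.13], [-1.5, 1.42], [0.17, 2.43], [-1.26, 4.41], [0.16, 1.93], [-2.52, 2.52]. Speed limits (rad/s): [1.89, 1.89, 2.39, 2.39, 3.01, 3.01, 3.01].

## Interface

Orientations are given as [roll, pitch, yaw] about the fixed x, y, z axes, in that order (R = Rz(yaw) Ry(pitch) Rx(roll)).
In Python, from workcell import * gives the robot as it stands. The module is installed in compiled form; this text tells all that it offers.
- The arm moves only by the tool play_rows, never from a script. Its argument "deltas" is a list of rows, each a list of 7 numbers: the shift along the tool's x, y, z in units of 500 mm (1.0 is 500 mm), then the turn, a rotation vector about the tool's x, y, z in units of 120 degrees (1.0 is 120 degrees), then the closure, from 0 (fully open) to 1 (shut). A call has 1 to 10 rows; each row is the pose to reach, as a shift and turn from the pose commanded when the call began, along the tool's axes at that moment; what a row does not reach only later rows make up. A row lasts 1/10 s, in which the tool goes at most 50 mm and 8.59 degrees, less where a joint would pass 70% of its speed; a pose out of reach is approached as far as the arm can. A call with a number of a shift or a turn outside -1 to 1 is refused whole. A call with a gripper value outside its range is refused whole. The fingers move at their own pace and stop on an object; "newtons" is the grip in N (left out, the last holds). Time passes only in rows, so rows that repeat a pose let the fingers close. It gives the time, the measured TCP pose, the force, the opening and the grip force at its end, in the units of the state.
- observe(): the state, without advancing time (a new reading comes with each control period).
- grab_frame(name): name is "scene" or "top" or "wrist"; returns the picture (420x560x3 uint8, red, green, blue); there is no depth.
- get_calibration(name): a dict with "fovy" (degrees; the focal length in pixels is half the picture's height over the tangent of half this angle, whatever the lens; pixels are square), "cx", "cy" (the principal point, pixels), "xyz" and "rotation" of the camera in the world. Camera axes: x right, y down, z forward; pixel columns grow to the right and rows downward; lengths in m; the calibration is good to about 2 mm. The wrist camera is an equidistant fisheye: a pixel r from the principal point sees the ray r / f radians off the axis. A picture is of the moment at which its call begins: read the wrist's pose just before it. get_calibration takes no time and is no camera call; for the wrist camera it gives the pose at the moment of the call.
- job_done(): hands the job in; it is judged then, once.
The state is a dict: "clock": time; "qpos": joint angles; "qd": joint speeds; "joint_efforts": joint torques, N m; "position": TCP position; "tool_rot": TCP orientation; "force": force on the tool from outside, world axes, zero at the start; "moment": the same for the moment, N m; "grip_width": finger opening in m; "finger_force": force on a finger pad.
Only numpy, scipy, OpenCV 4.12 (cv2) and the standard library are available. Lean on these libraries where they do the work, as an engineer would, in place of code of your own. Each camera call takes 0.05 s, during which the arm holds its last target. There are 200 camera calls.

## Task

Start heating the steel milk pan: with closed fingers, first press on the red main rocker of the twin hotplate, then press on the white rocker of the plate the milk pan stands on, and last press the round green start button fully in and let it come up again. A rocker is on when its near end, toward the hotplate's front edge, is pressed fully down. Leave the other plate's white rocker off, because the lime bowl parked there is plastic, and do not lift, tip or push aside the pan, the bowl or anything else standing about.

Things in the scene. Friction and masses are not known exactly. Their poses are not given: they have to be found in the camera images.
- hotplate: White twin hotplate, fixed, 280 (x) x 420 (y) mm, top 60 mm up. Origin: centre of underside; x points from front edge to back, y to its left. Black control strip 98 mm in front of the origin, top 62 mm up, controls at y = +150, +50, -50, -150 mm: white rockers at +50 (left plate) and -50 (right plate), a thin line from each to its plate; red rocker at one end, green button at the other (varies).
- left_plate (a point): Centre of the top of the left (+y) dark round plate, 150 mm across, 72 mm above the counter.
- right_plate (a point): Centre of the top of the right (-y) dark round plate, 150 mm across, 72 mm above the counter.
- main (a joint): Red main rocker, at either end of the control strip. 0 = off (near end up); grows to 0.36 rad = on as its near end (toward the hotplate's front edge, -x) goes down to the stop. 50 mm long (hotplate x), 28 mm wide, pivots at mid-length, stays where left. Friction 0.04 N m: about 2.5 N pressed 16 mm from the pivot turns it.
- main_press (a point): Point on the top face of the red main rocker, mid-width, 16 mm from the pivot toward the near end: press straight down here. About 78 mm above the counter when off; sinks about 6 mm to fully on. Turns with the rocker.
- left (a joint): White rocker of the left (+y) plate. 0 = off (near end up); grows to 0.36 rad = on as its near end (toward the hotplate's front edge, -x) goes down to the stop. 50 mm long (hotplate x), 28 mm wide, pivots at mid-length, stays where left. Friction 0.04 N m: about 2.5 N pressed 16 mm from the pivot turns it.
- left_press (a point): Point on the top face of the left plate's white rocker, mid-width, 16 mm from the pivot toward the near end: press straight down here. About 78 mm above the counter when off; sinks about 6 mm to fully on. Turns with the rocker.
- right (a joint): White rocker of the right (-y) plate. 0 = off (near end up); grows to 0.36 rad = on as its near end (toward the hotplate's front edge, -x) goes down to the stop. 50 mm long (hotplate x), 28 mm wide, pivots at mid-length, stays where left. Friction 0.04 N m: about 2.5 N pressed 16 mm from the pivot turns it.
- right_press (a point): Point on the top face of the right plate's white rocker, mid-width, 16 mm from the pivot toward the near end: press straight down here. About 78 mm above the counter when off; sinks about 6 mm to fully on. Turns with the rocker.
- start (a joint): Round green spring push button, 28 mm across: 0 up, grows to 0.006 m fully pressed in; about 4 N holds it fully in, and it springs back.
- start_top (a point): Centre of the top of the green button's cap (moves with it), 84 mm above the counter when up; its housing is 44 mm across and reaches 74 mm. Press straight down.
- milk_pan: Small open steel pan without a handle, 105 mm across, 62 mm high, standing on one of the two plates, loose. Origin at the centre of its underside.
- lime_bowl: Small lime-green plastic bowl, 62 mm across, 36 mm high, parked on the other plate, loose. Origin at the centre of its underside.
- mug_1: Cream tea mug, 92 x 124 x 101 mm high, left of the hotplate. Loose bystander; origin at the centre of its underside, z up.
- jar_2: Small glass jar with red lid, 62 mm across, 82 mm high, left of the hotplate. Loose bystander; origin at the centre of its underside, z up.
- spoon_1: Steel table spoon, 196 x 42 x 14 mm, lying in front of the hotplate. Loose bystander; origin at the centre of its underside, z up.
- matchbox: Yellow matchbox, 36 x 53 x 15 mm, lying in front of the hotplate. Loose bystander; origin at the centre of its underside, z up.
- steel_katori: Small steel bowl, 90 mm across, 36 mm high, right of the hotplate. Loose bystander; origin at the centre of its underside, z up.
There are look-alikes about, which are no part of the job. Leave any black or purple look-alike of the lime_bowl alone.

How it is judged:
On the way, in this order (a step that is already met when the one before it is completed fails the run):
1. the red main rocker is pressed on (value of joint main above 0.29 rad), for 0.05 s.
2. the white rocker of the plate under the milk pan is pressed on (((horizontal distance between milk_pan and left_plate below 0.06 m and value of joint left above 0.29 rad) or (horizontal distance between milk_pan and right_plate below 0.06 m and value of joint right above 0.29 rad))), for 0.05 s.
3. the green start button is pressed in (value of joint start above 0.0045 m), for 0.03 s.
At the end, for the whole second after the job is handed in: The main rocker and the rocker of the plate under the milk pan are on (above 0.29 of 0.36 rad), the other plate's rocker is off (below 0.10 rad), the start button is up again (below 1.5 mm), and the pan and the bowl stand upright and at rest on their plates (within 0.1 rad) (value of joint main above 0.29 rad and ((horizontal distance between milk_pan and left_plate below 0.06 m and value of joint left above 0.29 rad) or (horizontal distance between milk_pan and right_plate below 0.06 m and value of joint right above 0.29 rad)) and ((horizontal distance between milk_pan and left_plate below 0.06 m and value of joint right below 0.1 rad) or (horizontal distance between milk_pan and right_plate below 0.06 m and value of joint left below 0.1 rad)) and value of joint start below 0.0015 m and angle between each of milk_pan, lime_bowl's own z axis and vertical below 0.1 rad and linear speed of each of milk_pan, lime_bowl below 0.02 m/s); the robot touches nothing.
It fails at once if the white rocker of the other plate, with the lime bowl on it, is pressed ((horizontal distance between milk_pan and left_plate below 0.06 m and value of joint right above 0.15 rad) or (horizontal distance between milk_pan and right_plate below 0.06 m and value of joint left above 0.15 rad)).
It fails at once if a plate's rocker is pressed on before the main rocker is on (value of joint main below 0.2 rad and value of joint any of left, right above 0.29 rad).
It fails at once if the start button is pressed in before the main rocker and the pan's plate rocker are on (value of joint start above 0.004 m and (value of joint main below 0.29 rad or not ((horizontal distance between milk_pan and left_plate below 0.06 m and value of joint left above 0.29 rad) or (horizontal distance between milk_pan and right_plate below 0.06 m and value of joint right above 0.29 rad)))).
It fails at once if the milk pan or the lime bowl is lifted, tipped or moved by more than 20 mm (distance of any of milk_pan, lime_bowl from where it was at the start of the episode above 0.02 m or angle between any of milk_pan, lime_bowl's own z axis and vertical above 0.25 rad).
It fails at once if a bystander is lifted or moved by more than 25 mm (distance of any of mug_1, jar_2, spoon_1, matchbox, steel_katori from where it was at the start of the episode above 0.025 m).
It also fails if it takes over 43 s, if anything falls off the work surface, if the arm or the gripper's body presses on something with over 40 N, if the wrist force passes 120 N, or if a joint passes its speed limit or range.

## Working session

There is one attempt and no reset: what is moved stays moved. The work goes in short steps, Python scripts to look and compute and a tool call to move; the robot and the scene stay as the last step left them, time stands still between calls to the robot, and variables do not carry over. Pictures are saved under pics/ and viewed, at most 10 in all, crops included, and the job is handed in when it is done.

Besides the shell and the picture viewer there is one more tool, called after "Emit:" by a JSON object that holds its "method" and its "body", one argument or row to a line. play_rows: Moves the arm, as the interface text tells. Its arguments: {"type":"object","properties":{"deltas":{"type":"array"},"newtons":{"type":"number"}},"required":["deltas"]}

```bash
mkdir -p pics; python3 - <<'E'
from workcell import *
import cv2
for n in ("scene","top"):
    c=get_calibration(n); print(n,c)
    cv2.imwrite(f"pics/{n}.png",cv2.cvtColor(grab_frame(n),cv2.COLOR_RGB2BGR))
o=observe(); print(o["clock"],o["position"],o["tool_rot"],o["force"])
E
```

```text
scene {'fovy': 46.74221684830021, 'cx': 283.10748991150984, 'cy': 214.20467242770684, 'xyz': array([-0.09662685,  1.22775092,  0.74495676]), 'rotation': array([-2.0030871 ,  0.02406085, -2.72695303])}
top {'fovy': 47.10985524039548, 'cx': 281.15452010026985, 'cy': 214.11839525058372, 'xyz': array([ 0.34847381, -0.05882751,  1.53880354]), 'rotation': array([-3.03044509, -0.00827791, -1.56393631])}
0.1 [ 0.25685975 -0.56945012  0.2307859 ] [-3.14056406e+00  6.94624205e-05  4.23760687e-01] [ 0.06716152  0.68948893 -0.36286252]
```

View pics/top.png

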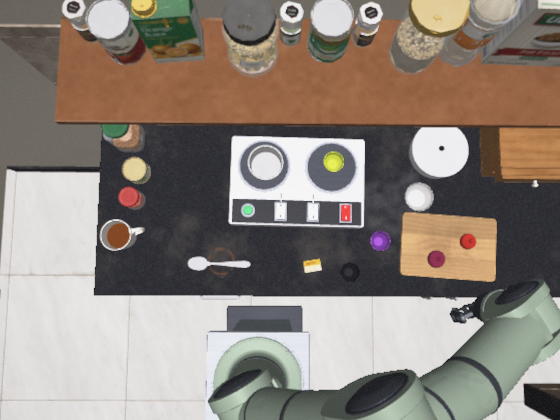

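View pics/scene.png

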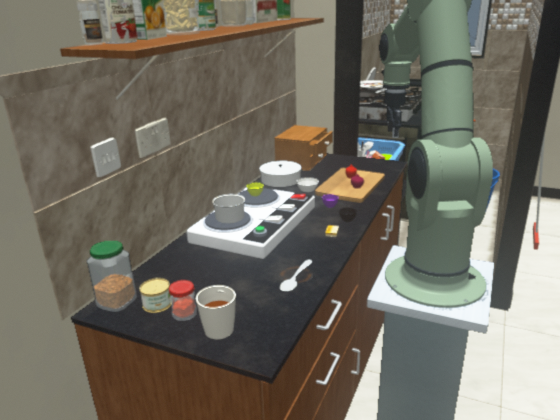

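Top view: pan on the left (+y) plate (265,163), lime bowl on the right plate (333,161), red rocker (346,213), left white rocker (281,210), right white rocker (313,212, leave off), green button (248,210). Look-alike bowls are purple (380,241) and black (350,271), with katori (419,196). I'll check in a close crop.

```bash
cat > h.py <<'E'
from workcell import *
import numpy as np, cv2
from scipy.spatial.transform import Rotation as R
def ray(c,u,v,z,h=420):
    f=h/2/np.tan(np.radians(c["fovy"]/2)); d=R.from_euler("xyz",c["rotation"]).as_matrix()@np.array([(u-c["cx"])/f,(v-c["cy"])/f,1])
    return c["xyz"]+d*(z-c["xyz"][2])/d[2]
def proj(c,p,h=420):
    f=h/2/np.tan(np.radians(c["fovy"]/2)); q=R.from_euler("xyz",c["rotation"]).as_matrix().T@(np.array(p)-c["xyz"]); return c["cx"]+f*q[0]/q[2],c["cy"]+f*q[1]/q[2]
E
python3 - <<'E'
from h import *
im=cv2.imread("pics/top.png"); c=get_calibration("top")
cv2.imwrite("pics/crop.png",cv2.resize(im[130:235,222:372],None,fx=5,fy=5,interpolation=cv2.INTER_CUBIC))
hsv=cv2.cvtColor(im,cv2.COLOR_BGR2HSV)
def blob(m,x0,x1,y0,y1):
    ys,xs=np.nonzero(m[y0:y1,x0:x1]); return xs.mean()+x0,ys.mean()+y0,len(xs)
H,S,V=cv2.split(hsv)
red=((H<8)|(H>172))&(S>120)&(V>80); gr=(H>45)&(H<95)&(S>80)&(V>60); wh=(S<50)&(V>150)
for n,m,b,z in (("red",red,(335,358,200,224),.074),("green",gr,(238,260,200,222),.084),("L",wh,(272,290,202,221),.074),("R",wh,(304,322,202,222),.074)):
    u,v,k=blob(m,*b); print(n,u,v,k,ray(c,u,v,z))
# hotplate outline
s=(V>140)&(S<60); m=np.zeros_like(V); m[133:231,225:369]=(s[133:231,225:369]*255)
r=cv2.minAreaRect(cv2.findNonZero(m)); b=cv2.boxPoints(r); print(b); print([ray(c,*p,.06).round(4) for p in b])
o=[ray(c,*p,.06) for p in b]; print(np.mean(o,0),[np.linalg.norm(o[i]-o[i-1]) for i in range(4)])
E
```

```text
red 345.015503875969 212.51937984496124 129 [ 0.51849547 -0.26549324  0.074     ]
green 247.375 209.625 56 [0.52387184 0.03304052 0.084     ]
L 280.0243902439024 211.03658536585365 246 [ 0.52150977 -0.06630589  0.074     ]
R 312.42918454935625 211.6609442060086 233 [ 0.52036199 -0.16558262  0.074     ]
[[227.87338 223.81244]
 [230.21176 134.95294]
 [365.5654  138.5149 ]
 [363.22702 227.37439]]
[array([0.4823, 0.0939, 0.06  ]), array([0.7628, 0.0919, 0.06  ]), array([ 0.7552, -0.3341,  0.06  ]), array([ 0.4744, -0.3233,  0.06  ])]
[ 0.61868492 -0.11788746  0.06      ] [np.float64(0.4173364982860271), np.float64(0.2805099524575448), np.float64(0.42610722512798516), np.float64(0.28097720821935424)]
```

View pics/crop.png

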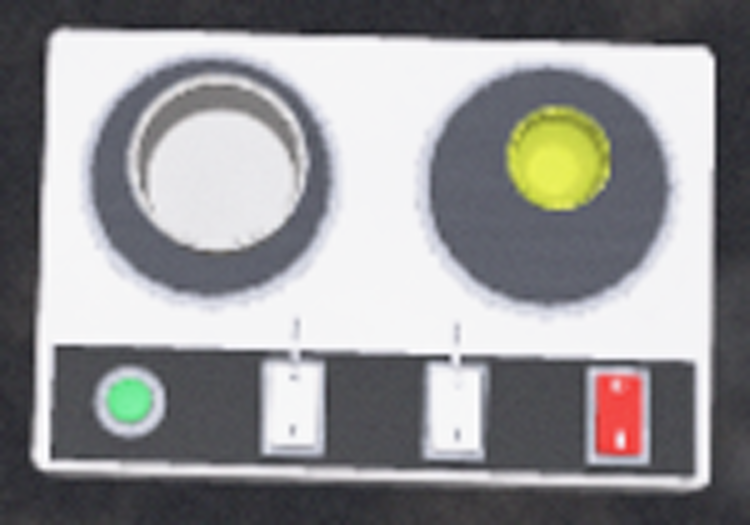

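The crop confirms it: the line from the rocker at (293,405) goes to the pan's plate, red is at the right end and green at the left. The hotplate yaw is about -0.018. I'm moving above the red press point (0.502,-0.265) with the fingers shut.

Emit:
{"method": "play_rows", "body": {
  "deltas": [
    [0.695,-0.353,0.1,0,0,0.211,1],
    [0.695,-0.353,0.1,0,0,0.211,1],
    [0.695,-0.353,0.1,0,0,0.211,1],
    [0.695,-0.353,0.1,0,0,0.211,1],
    [0.695,-0.353,0.1,0,0,0.211,1],
    [0.695,-0.353,0.1,0,0,0.211,1],
    [0.695,-0.353,0.2,0,0,0.211,1],
    [0.695,-0.353,0.2,0,0,0.211,1],
    [0.695,-0.353,0.2,0,0,0.211,1],
    [0.695,-0.353,0.2,0,0,0.211,1]
  ],
  "newtons": 30
}}

```text
clock: 1.1
position: [0.5016, -0.2636, 0.1298]
tool_rot: [-3.14, 0.002, -0.015]
force: [-0.2, -0.4, 0.2]
grip_width: 0.0001
finger_force: 0.0
```

```bash
python3 - <<'E'
from h import *
print(get_calibration("wrist")); f=grab_frame("wrist"); print(observe()["position"])
cv2.imwrite("pics/w1.png",cv2.cvtColor(f,cv2.COLOR_RGB2BGR))
E
```

```text
{'fovy': 65.70646984690485, 'cx': 275.19285187331684, 'cy': 210.25150587793686, 'xyz': array([ 0.58100314, -0.26551544,  0.27045479]), 'rotation': array([ 2.82483092e+00,  2.36070716e-03, -1.58572744e+00])}
[ 0.50095469 -0.26565688  0.13079943]
```

View pics/w1.png

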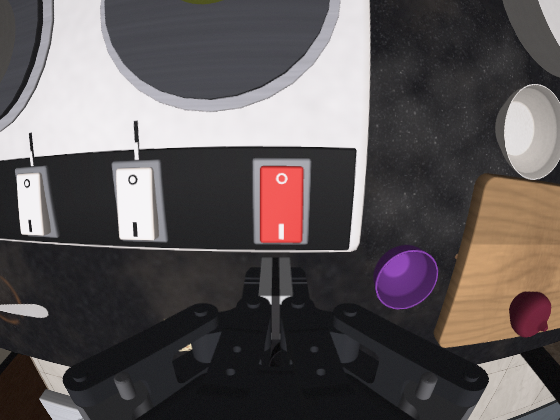

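The wrist view shows the fingers shut in front of the red rocker, whose centre (282,205) works out to about (0.520,-0.268), which agrees. Pressing down gradually.

Emit:
{"method": "play_rows", "body": {
  "deltas": [
    [0,0.004,0.06,0,0,0,1],
    [0,0.004,0.09,0,0,0,1],
    [0,0.004,0.1,0,0,0,1],
    [0,0.004,0.104,0,0,0,1],
    [0,0.004,0.108,0,0,0,1],
    [0,0.004,0.11,0,0,0,1],
    [0,0.004,0.112,0,0,0,1],
    [0,0.004,0.112,0,0,0,1]
  ]
}}

```text
clock: 1.95
position: [0.5013, -0.2681, 0.0756]
tool_rot: [3.141, -0.001, -0.018]
force: [-1.1, -0.6, 1.6]
grip_width: -0.0001
finger_force: 0.9
```

Emit:
{"method": "play_rows", "body": {
  "deltas": [
    [0,0,0.002,0,0,0,1],
    [0,0,0.004,0,0,0,1],
    [0,0,0.006,0,0,0,1],
    [0,0,0.006,0,0,0,1]
  ]
}}

```text
clock: 2.35
position: [0.5004, -0.2681, 0.0727]
tool_rot: [-3.142, 0.001, -0.018]
force: [-8.4, 1.0, 15.9]
grip_width: 0.0001
finger_force: 8.1
```

Emit:
{"method": "play_rows", "body": {
  "deltas": [
    [0,0,0.002,0,0,0,1],
    [0,0,0.002,0,0,0,1]
  ]
}}

```text
clock: 2.55
position: [0.5005, -0.2681, 0.0723]
tool_rot: [3.142, 0.001, -0.019]
force: [-12.0, 2.6, 29.3]
grip_width: -0.0006
finger_force: 15.3
```

The force climbs steeply at z≈0.0725, so it's at the stop. Lifting, then moving 200 mm left in the hotplate's own axes.

Emit:
{"method": "play_rows", "body": {
  "deltas": [
    [0,0,-0.1,0,0,0,1],
    [0,0,-0.1,0,0,0,1],
    [0,-0.4,-0.1,0,0,0,1],
    [0,-0.4,-0.1,0,0,0,1],
    [0,-0.4,-0.1,0,0,0,1],
    [0,-0.4,-0.1,0,0,0,1],
    [0,-0.4,-0.1,0,0,0,1],
    [0,-0.4,-0.1,0,0,0,1]
  ]
}}

```text
clock: 3.35
position: [0.5051, -0.0667, 0.1215]
tool_rot: [-3.141, -0.0, -0.015]
force: [0.2, -0.9, 0.5]
grip_width: 0.0
finger_force: 0.0
```

```bash
python3 - <<'E'
from h import *
f=grab_frame("wrist"); print(observe()["position"],get_calibration("wrist")["xyz"])
cv2.imwrite("pics/w2.png",cv2.cvtColor(f,cv2.COLOR_RGB2BGR))
E
```

```text
[ 0.50491663 -0.06815906  0.12141622] [ 0.58392753 -0.07000718  0.26230731]
```

View pics/w2.png

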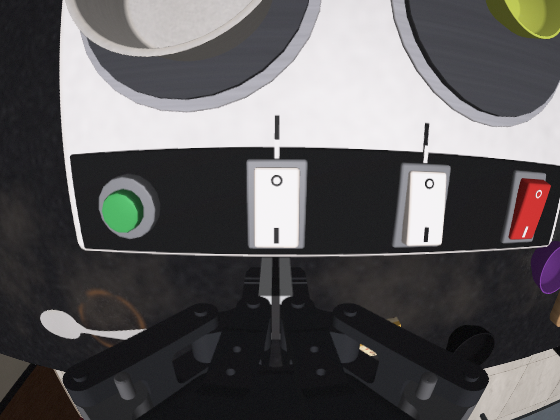

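The fingers line up with the left white rocker (276,206) under the pan's plate, and the red one (530,208) now looks tilted on. Pressing the white rocker to the same depth.

Emit:
{"method": "play_rows", "body": {
  "deltas": [
    [0,0,0.06,0,0,0,1],
    [0,0,0.08,0,0,0,1],
    [0,0,0.086,0,0,0,1],
    [0,0,0.09,0,0,0,1],
    [0,0,0.094,0,0,0,1],
    [0,0,0.097,0,0,0,1],
    [0,0,0.099,0,0,0,1],
    [0,0,0.1,0,0,0,1],
    [0,0,0.1,0,0,0,1]
  ]
}}

```text
clock: 4.3
position: [0.5045, -0.0683, 0.0724]
tool_rot: [3.141, 0.0, -0.019]
force: [-10.6, -0.7, 22.6]
grip_width: 0.0
finger_force: 12.1
```

Emit:
{"method": "play_rows", "body": {
  "deltas": [
    [0,0,-0.1,0,0,0,1],
    [0,0,-0.1,0,0,0,1],
    [0.036,-0.2,-0.1,0,0,0,1],
    [0.036,-0.2,-0.1,0,0,0,1],
    [0.036,-0.2,-0.1,0,0,0,1],
    [0.036,-0.2,-0.1,0,0,0,1]
  ]
}}

```text
clock: 4.9
position: [0.525, 0.033, 0.1218]
tool_rot: [-3.141, -0.001, -0.016]
force: [-0.9, -0.9, -0.9]
grip_width: -0.0003
finger_force: 0.0
```

```bash
python3 - <<'E'
from h import *
f=grab_frame("wrist"); print(observe()["position"],get_calibration("wrist")["xyz"])
cv2.imwrite("pics/w3.png",cv2.cvtColor(f,cv2.COLOR_RGB2BGR))
E
```

```text
[0.52473366 0.03145869 0.12167419] [0.60367626 0.02961773 0.26258891]
```

View pics/w3.png

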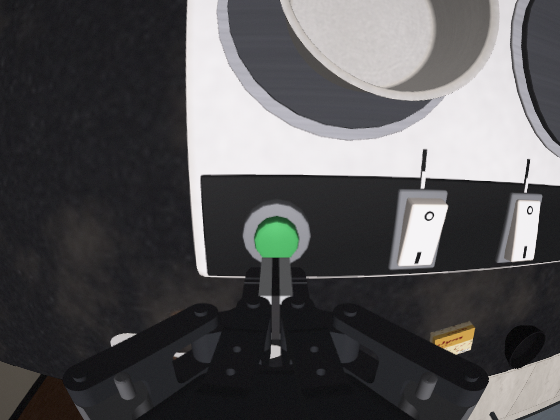

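The fingers are centred over the green button (277,238), and the left rocker (423,230) is tilted on with its far end up. Pressing.

Emit:
{"method": "play_rows", "body": {
  "deltas": [
    [0,0,0.05,0,0,0,1],
    [0,0,0.07,0,0,0,1],
    [0,0,0.078,0,0,0,1],
    [0,0,0.082,0,0,0,1],
    [0,0,0.086,0,0,0,1],
    [0,0,0.088,0,0,0,1],
    [0,0,0.088,0,0,0,1]
  ]
}}

```text
clock: 5.65
position: [0.5248, 0.0313, 0.078]
tool_rot: [3.141, -0.001, -0.019]
force: [-2.5, -4.2, 9.4]
grip_width: -0.0
finger_force: 4.5
```

Emit:
{"method": "play_rows", "body": {
  "deltas": [
    [0,0,0.002,0,0,0,1],
    [0,0,0.002,0,0,0,1],
    [0,0,-0.12,0,0,0,1],
    [0,0,-0.2,0,0,0,1],
    [-0.1,0,-0.2,0,0,0,1],
    [-0.1,0,-0.2,0,0,0,1],
    [-0.1,0,-0.2,0,0,0,1]
  ]
}}

```text
clock: 6.35
position: [0.4745, 0.0327, 0.1781]
tool_rot: [-3.141, -0.001, -0.018]
force: [0.8, -0.3, -0.2]
grip_width: 0.0001
finger_force: 0.0
```

```bash
python3 - <<'E'
from h import *
f=grab_frame("wrist"); print(observe()["position"],observe()["force"])
cv2.imwrite("pics/w4.png",cv2.cvtColor(f,cv2.COLOR_RGB2BGR))
E
```

```text
[0.47522084 0.03279226 0.17783382] [ 0.23680158 -0.81307212  0.29376624]
```

View pics/w4.png

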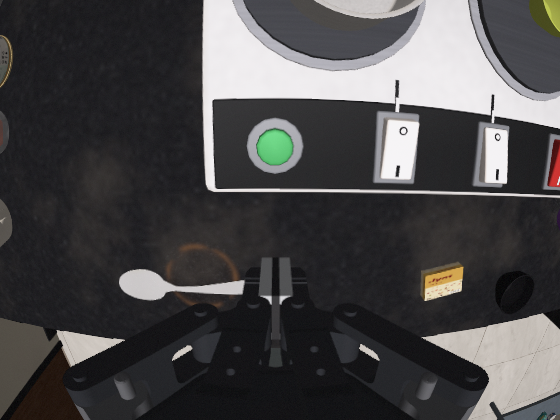

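The button (275,147) is up again, the left rocker (398,148) is on, the right one (494,155) is untouched, and the arm is clear. Handing in.

```bash
python3 -c "
from workcell import *
print(job_done())"
```

```text
the job is handed in; nothing more can be done
None
```

I pressed the red main rocker on, then the left white rocker under the milk pan, then pressed the green start button in and let it spring back, and handed the job in at about 6.4 s; the hand-in returned no verdict.

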